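# Seat the kettle trivets in the graded rack

### The job

Put the two coral trivets that stand in the white draining stand away upright in the wooden rack: first the thicker one into the widest slot, then the thinner one into the middle slot, leaving the narrow slot empty. Lower each one until it lands on the sprung stop hidden in its slot, push it down on the stop with about a kilogram's weight for half a second (never with as much as two and a half kilograms), then let go so that it stays standing there. Leave the kettle, the carafe and the filter basket where they are.

Things in the scene. Friction and masses are not known exactly. Their poses are not given: they have to be found in the camera images.
- rack: fixed light-wood rack block, 108 (x) x 170 (y) x 75 (z) mm, origin at the centre of its underside, z up. Three parallel slots run along its x, in a row along its y 55 mm apart: wide at y = +55 mm, middle at y = 0, narrow (8 mm, stays empty) at y = -55 mm. Each trivet stands up 43 to 67 mm out of it when home.
- slot_wide (a point): centre of the mouth of the widest slot, level with the rack's top face; axes as the rack's. The slot is 23 mm wide (y) and 88 mm long (x), its two long lips bevelled 5 mm at 45 degrees. For the 20 mm trivet.
- slot_middle (a point): centre of the mouth of the middle slot, level with the rack's top face; axes as the rack's. The slot is 15 mm wide (y) and 88 mm long (x), its two long lips bevelled 5 mm at 45 degrees. For the 12 mm trivet.
- stop_wide (a joint): sprung stop inside the widest slot: two steel ledges along the slot's sides that the trivet's lower edge lands on. Value: how far it is pressed down, m; 0 when free, up to 0.012; spring 8 N per mm (10 N presses it about 1.2 mm). The height of its free ledges is set differently every time, anywhere from 28 to 52 mm below the rack's top, and is not given: it must be found by feel.
- stop_middle (a joint): sprung stop inside the middle slot: two steel ledges along the slot's sides that the trivet's lower edge lands on. Value: how far it is pressed down, m; 0 when free, up to 0.012; spring 8 N per mm (10 N presses it about 1.2 mm). The height of its free ledges is set differently every time, anywhere from 28 to 52 mm below the rack's top, and is not given: it must be found by feel.
- stand: fixed white plastic draining stand, 115 (x) x 150 (y) x 35 (z) mm, origin at the centre of its underside; two channels along its x, 30 mm wide, at y = +40 and -40 mm, floor 8 mm up. A trivet stands in each; which is in which varies. Stand and rack may be either way round on the counter, left or right.
- trivet_thick: coral hard-silicone trivet, rigid plate standing on edge: 80 (x) x 20 (y, thickness) x 95 (z, tall) mm, about 0.2 kg; origin at the centre of its lower edge face, z up. To be gripped across its thickness near the top, by no more than the upper 35 mm.
- trivet_thin: the same but 12 mm thick (y), about 0.1 kg; origin and axes alike.
- kettle: brushed steel kettle standing on a thin coral trivet, 160 mm across and 180 mm tall, handle and spout reach 115 mm out; origin at the centre of its underside. Leave alone.
- carafe: frosted glass carafe with stopper, 110 mm across, 212 mm tall; origin at the centre of its underside. Leave alone.
- basket: white plastic filter basket, 100 mm across, 60 mm tall, with a short grip; origin at the centre of its underside. Leave alone.
There are look-alikes about, which are no part of the job. Of the things shaped like the rack, the wood one is meant. What is shaped like the trivet_thick but grey is not meant.

How it is judged:
On the way, in this order (a step that is already met when the one before it is completed fails the run):
1. the thicker trivet stands in the widest slot and is pressed on its stop with at least 6 N (stop down 0.8 mm) for 0.2 s (x of trivet_thick in the frame of slot_wide between -0.01 and 0.01 m and y of trivet_thick in the frame of slot_wide between -0.005 and 0.005 m and z of trivet_thick in the frame of slot_wide between -0.059 and -0.024 m and angle between trivet_thick's own z axis and vertical below 0.1 rad and angle between the y axis of trivet_thick and the y axis of rack, either way round below 0.1 rad and value of joint stop_wide above 0.0008 m), for 0.2 s.
2. the thinner trivet stands in the middle slot and is pressed on its stop with at least 6 N (stop down 0.8 mm) for 0.2 s (x of trivet_thin in the frame of slot_middle between -0.01 and 0.01 m and y of trivet_thin in the frame of slot_middle between -0.005 and 0.005 m and z of trivet_thin in the frame of slot_middle between -0.059 and -0.024 m and angle between trivet_thin's own z axis and vertical below 0.1 rad and angle between the y axis of trivet_thin and the y axis of rack, either way round below 0.1 rad and value of joint stop_middle above 0.0008 m), for 0.2 s.
At the end, for the whole second after the job is handed in: Thicker trivet in the widest slot, thinner in the middle one: each within 10 mm (along) and 5 mm (across) of the slot's centre, 0.1 rad of upright and of the slot's line, lower edge 24 to 59 mm below the rack top, at rest (under 0.05 m/s and 0.8 rad/s) (x of trivet_thick in the frame of slot_wide between -0.01 and 0.01 m and y of trivet_thick in the frame of slot_wide between -0.005 and 0.005 m and z of trivet_thick in the frame of slot_wide between -0.059 and -0.024 m and angle between each of trivet_thick, trivet_thin's own z axis and vertical below 0.1 rad and angle between the y axis of each of trivet_thick, trivet_thin and the y axis of rack, either way round below 0.1 rad and x of trivet_thin in the frame of slot_middle between -0.01 and 0.01 m and y of trivet_thin in the frame of slot_middle between -0.005 and 0.005 m and z of trivet_thin in the frame of slot_middle between -0.059 and -0.024 m and linear speed of each of trivet_thick, trivet_thin below 0.05 m/s and angular speed of each of trivet_thick, trivet_thin below 0.8 rad/s); the robot touches nothing.
It fails at once if a trivet is pushed against the rack or its stops with 25 N or more (contact force between any of trivet_thick, trivet_thin and rack above 25 N).
It fails at once if the kettle, carafe or filter basket is moved by more than 15 mm (distance of any of kettle, carafe, basket from where it was at the start of the episode above 0.015 m).
It also fails if it takes over 69 s, if anything falls off the work surface, if the arm or the gripper's body presses on something with over 40 N, if the wrist force passes 120 N, or if a joint passes its speed limit or range.

### The arm

A 6-joint arm with a two-finger parallel gripper is mounted at the origin on the work surface. World frame = base frame: x ahead of the robot, y to its left, z up, the work surface at z = 0. Lengths are in m, angles in rad, forces in N, time in s.
With the tool pointing down it reaches from about 0.35 to 0.975 m from the base axis. Payload 4.9 kg.
Tool frame: the origin (TCP) lies midway between the tips of the shut fingers; the grasp point (between the pads) lies 19 mm behind it; z points along the fingers, y is the direction in which the jaws open and shut (so a half turn about z gives the same grasp; the last joint's range is limited). The gripper opens to 85 mm and grips with 20 to 120 N. Pads are 22 mm wide; open, the fingers measure 114 mm over their backs; the gripper's body (76 mm by 85 mm) begins 54 mm behind the grasp point. The pads swing forward as they close: fully open they stand 13 mm farther back than shut.
Start: joints at [1.082, 0.053, 1.613, -0, 1.476, -0.119], TCP at [0.226, 0.583, 0.205] pointing down, gripper open.
Joint ranges: [-3.01, 3.01], [-1.01, 2.22], [0.06, 2.58], [-1.02, 4.17], [0.09, 2.62], [-3.14, 3.14]. Speed limits (rad/s): [2.57, 2.57, 3.14, 3.14, 3.14, 3.14].

### API

Orientations are given as a unit quaternion [w, x, y, z].
In Python, from plant import state, grab_frame, camera_params, job_done, boxes_of gives the robot as it stands.
- The arm moves only by the tool step_arm, never from a script. Its argument "steps" is a list of rows, each a list of 4 numbers: the shift along the tool's x, y, z in mm, then the turn about the tool's z in degrees. A call has 1 to 8 rows; each row shifts and turns the pose as measured when the row begins, along the tool's axes as they then stand; what a row does not reach is not made up. A row lasts 1/10 s, in which the tool goes at most 50 mm and 8.59 degrees, less where a joint would pass 70% of its speed; a pose out of reach is approached as far as the arm can. A call is refused whole if a number of a shift passes 50 or a number of a turn 8.59, either way. A call with a gripper value outside its range is refused whole. "claw" is the opening in per cent of the stroke, from 0 (shut) to 100 (fully open), set as the call begins (left out, the last holds). The fingers move at their own pace and stop on an object; the grip force is fixed at half the most. Time passes only in rows, so rows that do not move let the fingers close. It gives the time, the measured TCP pose, the force and the opening at its end, in the units of the state.
- state(): the state, without advancing time (a new reading comes with each control period).
- grab_frame(name): name is "scene" or "top"; returns (picture, depth): 480x640x3 uint8, red, green, blue; 480x640 float32, m along the optical axis (not along the pixel's ray), 0 where there is no reading.
- camera_params(name): a dict with "mtx" (3x3 intrinsics, pixels), "extrinsics" (4x4, takes a point from camera to world coordinates). Camera axes: x right, y down, z forward; pixel columns grow to the right and rows downward; lengths in m; the calibration is good to about 2 mm. A picture is of the moment at which its call begins. camera_params takes no time and is no camera call.
- job_done(): hands the job in, once; it reports no verdict.
Trained networks look in the newest picture that a camera, given by its name, has taken for a name from the list of things; names that differ only in an ending like _2 or _b are one class to them, and where a whole thing is asked for, a point or a joint stands for the part that bears it (a point fixed in the world has none). Each returns a list of dicts, best first, with "p" (0 to 1); they miss things now and then, are a little off and sometimes report something else, mostly with a low value. They report only what shows in the picture. A call takes as long as a camera call. They do not tell look-alikes from the thing itself.
- boxes_of(camera, label): "box" ([left, top, width, height] in pixels, round what is visible of it).
The state is a dict: "time": time; "joint_pos": joint angles; "joint_vel": joint speeds; "joint_efforts": joint torques, N m; "tool_pos": TCP position; "tool_rot": TCP orientation; "contact_force": force on the tool from outside, world axes, zero at the start; "ft_torque": the same for the moment, N m; "gripper_width": opening from 0.0 (shut) to 1.0 (fully open).
Only numpy, scipy, OpenCV 4.12 (cv2) and the standard library are available. Lean on these libraries where they do the work, as an engineer would, in place of code of your own. Each camera call takes 0.05 s, during which the arm holds its last target. There are 200 camera calls.

## Working session

There is one attempt and no reset: what is moved stays moved. The work goes in short steps, Python scripts to look and compute and a tool call to move; the robot and the scene stay as the last step left them, time stands still between calls to the robot, and variables do not carry over. Pictures are saved under pics/ and viewed, about 8 in all and at most 12, crops included, and the job is handed in when it is done.

Besides the shell and the picture viewer there is one more tool, called after "Emit:" by a JSON object that holds its "op" and its "data". step_arm: Moves the arm, as the interface text tells. Its arguments: {"type":"object","properties":{"steps":{"type":"array"},"claw":{"type":"number"}},"required":["steps"]}

```bash
mkdir -p pics; ls
cat > h.py <<'E'
import numpy as np, cv2
from plant import state, grab_frame, camera_params, job_done, boxes_of
def cloud(cam):
    im,d=grab_frame(cam); c=camera_params(cam); K=np.array(c["mtx"]); T=np.array(c["extrinsics"])
    v,u=np.mgrid[:480,:640]
    P=np.stack([(u-K[0,2])/K[0,0]*d,(v-K[1,2])/K[1,1]*d,d],-1)@T[:3,:3].T+T[:3,3]
    P[d==0]=np.nan
    return im,P
E
python3 - <<'E'
from h import *
ims=[]
for c in("scene","top"):
    im,P=cloud(c); np.savez(c,im=im,P=P); cv2.imwrite(f"pics/{c}0.png",im[...,::-1])
    print(c,np.round(camera_params(c)["extrinsics"],3).tolist())
    for l in("rack","stand","trivet_thick","trivet_thin","kettle","carafe","basket"):
        for b in boxes_of(c,l):
            x,y,w,h=map(int,b["box"]); q=P[y+h//2,x+w//2]
            print(l,round(b["p"],2),[x,y,w,h],np.round(q,3))
print(state())
E
```

```text
pics
scene [[-0.557, 0.493, -0.669, 1.41], [0.83, 0.309, -0.463, 0.536], [-0.021, -0.813, -0.581, 0.818], [0.0, 0.0, 0.0, 1.0]]
rack 0.89 [261, 194, 69, 55] [ 0.528 -0.152  0.073]
rack 0.68 [266, 161, 62, 44] [ 0.338 -0.282  0.065]
stand 0.91 [370, 255, 69, 39] [0.525 0.183 0.03 ]
stand 0.58 [261, 194, 69, 56] [ 0.528 -0.152  0.07 ]
trivet_thick 0.64 [418, 206, 16, 38] [0.358 0.165 0.076]
trivet_thick 0.58 [382, 226, 24, 43] [0.49  0.135 0.074]
trivet_thin 0.68 [406, 243, 27, 38] [0.504 0.211 0.066]
trivet_thin 0.42 [382, 228, 25, 41] [0.489 0.134 0.07 ]
kettle 0.81 [161, 162, 61, 62] [ 0.625 -0.448  0.121]
carafe 0.87 [463, 273, 59, 93] [0.658 0.431 0.12 ]
carafe 0.48 [257, 194, 72, 54] [ 0.529 -0.158  0.072]
basket 0.79 [260, 289, 39, 49] [ 0.787 -0.014  0.007]
top [[-0.012, -0.989, 0.147, 0.369], [-1.0, 0.01, -0.014, -0.042], [0.012, -0.147, -0.989, 1.411], [0.0, 0.0, 0.0, 1.0]]
rack 0.55 [333, 253, 69, 45] [ 0.493 -0.189  0.008]
stand 0.87 [201, 253, 62, 57] [0.479 0.171 0.031]
trivet_thick 0.75 [235, 263, 24, 38] [0.471 0.122 0.103]
trivet_thick 0.55 [230, 325, 14, 36] [0.32  0.
[... 235 characters left out ...]
, 'joint_pos': array([ 1.08197078e+00,  5.26556292e-02,  1.61288280e+00, -4.91606067e-06,
        1.47600848e+00, -1.18975572e-01]), 'joint_vel': array([-1.04400682e-04,  2.25277375e-03,  2.81852859e-03,  8.97500768e-05,
       -1.04154324e-03, -3.91798646e-04]), 'joint_efforts': array([-3.19329583e-04, -3.93638635e+01, -3.70445395e+01,  2.11116901e-05,
        2.97297947e-04,  1.01581378e-05]), 'tool_pos': array([0.22590312, 0.58273255, 0.20524139]), 'tool_rot': array([9.17861873e-06, 1.83872573e-01, 9.82950088e-01, 2.10898623e-05]), 'contact_force': array([-0.2933651 , -0.08474996, -0.03619243]), 'ft_torque': array([0.05718019, 0.01160587, 0.00424761]), 'gripper_width': 0.9977372974738717}
```

Run:
```python
import numpy as np,cv2
t=np.load("top.npz")["im"][120:380,90:560,::-1]
s=np.load("scene.npz")["im"][150:380,150:530,::-1]
cv2.imwrite("pics/t1.png",cv2.resize(t,None,fx=1.7,fy=1.7,interpolation=cv2.INTER_CUBIC))
cv2.imwrite("pics/s1.png",cv2.resize(s,None,fx=2.1,fy=2.1,interpolation=cv2.INTER_CUBIC))
```

```text
(no output)
```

View pics/t1.png

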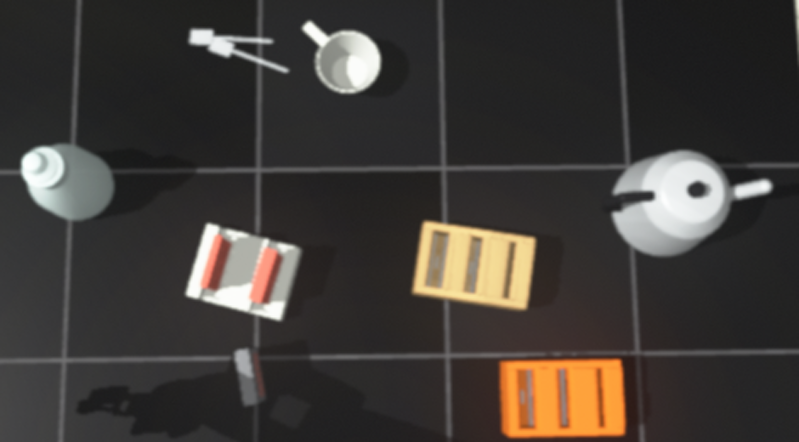

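View pics/s1.png

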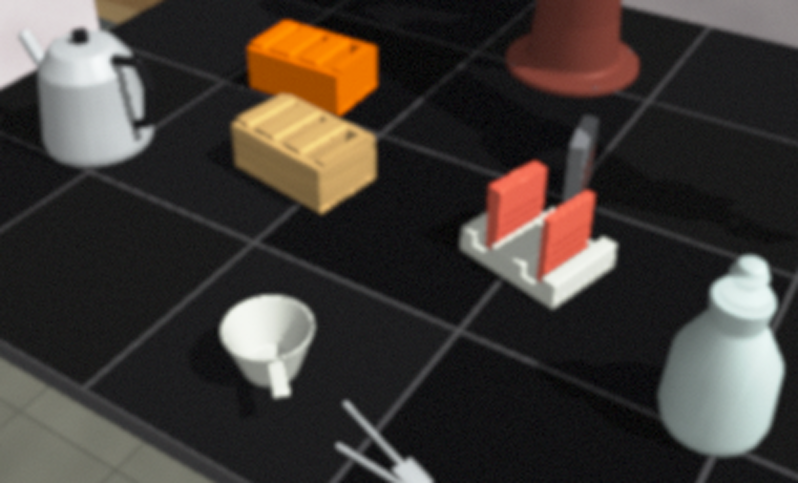

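The top view shows the wooden rack at about (475,265), with its widest slot at the left (+y). The white stand is at (245,270) with the two coral trivets at (213,262) and (264,275). The orange rack and the grey plate are look-alikes. Next I measure them.

```bash
cat >> h.py <<'E'
def rect(Q):
    r=cv2.minAreaRect((Q*1000).astype(np.float32)); return [np.round(a,1) for a in r]
def coral(im):
    h=cv2.cvtColor(im,cv2.COLOR_RGB2HSV); return ((h[...,0]<9)|(h[...,0]>174))&(h[...,1]>90)&(h[...,2]>60)
def blobs(m,minpx=25):
    n,L,S,C=cv2.connectedComponentsWithStats(m.astype(np.uint8)); return [(L==i,C[i]) for i in range(1,n) if S[i,4]>=minpx]
E
python3 - <<'E'
from h import *
for c in("top","scene"):
    z=np.load(c+".npz"); im,P=z["im"],z["P"]
    for nm,zl,zh in(("coral",.095,.112),):
        m=coral(im)&(P[...,2]>zl)&(P[...,2]<zh)&(P[...,0]>.38)&(P[...,0]<.62)&(abs(P[...,1]-.17)<.13)
        for b,C in blobs(m,15): print(c,nm,b.sum(),np.round(np.median(P[b],0),4),rect(P[b][:,:2]))
    h=cv2.cvtColor(im,cv2.COLOR_RGB2HSV)
    m=(P[...,2]>.066)&(P[...,2]<.085)&(P[...,0]>.4)&(P[...,0]<.62)&(P[...,1]<-.05)&(P[...,1]>-.33)
    for b,C in blobs(cv2.morphologyEx(m.astype(np.uint8),cv2.MORPH_CLOSE,np.ones((7,7))),200):
        b&=m
        print(c,"rack",b.sum(),np.round(np.median(P[b],0),4),rect(P[b][:,:2]))
    m=(P[...,2]>.026)&(P[...,2]<.042)&(P[...,0]>.38)&(P[...,0]<.62)&(abs(P[...,1]-.17)<.13)
    print(c,"stand",m.sum(),rect(P[m][:,:2]))
E
```

```text
top coral 138 [0.4928 0.2047 0.1036] [array([493.8, 204.5]), array([11.4, 79.2]), np.float64(75.0)]
top coral 246 [0.4727 0.1287 0.1036] [array([472.2, 128.8]), array([19.6, 79.1]), np.float64(72.5)]
top rack 2137 [ 0.4843 -0.1999  0.0739] [array([ 486.5, -188.2]), array([170.3, 108.3]), np.float64(80.5)]
top stand 1419 [array([483.5, 167.4]), array([151. , 114.8]), np.float64(74.5)]
scene coral 205 [0.475  0.1317 0.1026] [array([472.7, 132.3]), array([23. , 85.8]), np.float64(72.8)]
scene coral 146 [0.4965 0.2082 0.1022] [array([493. , 206.2]), array([16.4, 82. ]), np.float64(75.3)]
scene rack 1150 [ 0.4924 -0.1921  0.0737] [array([ 485.4, -188.3]), array([177.5, 113.9]), np.float64(81.0)]
scene stand 1003 [array([483.9, 169.2]), array([151.8, 117. ]), np.float64(75.4)]
```

Emit:
{"op": "step_arm", "data": {"steps": [[-38, -32, 0, 0], [-38, -32, 0, 0], [-38, -32, 0, 0], [-38, -32, 0, 0], [-38, -32, 0, 0], [-38, -32, 0, 0], [-38, -32, 0, 0], [-38, -32, 0, 0]], "claw": 70}}

```text
time: 1.6
tool_pos: [0.4183, 0.2336, 0.2054]
tool_rot: [0.002, 0.178, 0.984, 0.002]
contact_force: [1.5, 0.0, 0.5]
gripper_width: 0.697
```

```bash
cat >> h.py <<'E'
from scipy.spatial.transform import Rotation as R
def togo(x,y,z,yd):
    """mm target, yd = world angle (deg) of tool y; prints remaining in tool axes + turn about tool z"""
    s=state(); M=R.from_quat(np.roll(s["tool_rot"],-1)).as_matrix(); a=np.degrees(np.arctan2(M[1,1],M[0,1]))
    d=M.T@(np.array([x,y,z])-1000*s["tool_pos"])
    print("t%.2f pos"%s["time"],np.round(1000*s["tool_pos"],1),"yaw %.2f tilt %.3f"%(a,np.degrees(np.arccos(-M[2,2]))),"togo",np.round(d,1),"turn %.2f"%((a-yd+90)%180-90),"F",np.round(s["contact_force"],1),"T",np.round(s["ft_torque"],2),"w %.3f"%s["gripper_width"])
E
python3 -c "
from h import *
togo(472.2,128.8,205,72.5)"
```

```text
t1.60 pos [418.3 233.6 205.4] yaw 69.53 tilt 0.265 togo [-87.2 -79.3   0.4] turn -2.97 F [1.5 0.  0.5] T [-0.01 -0.04  0.  ] w 0.697
```

Emit:
{"op": "step_arm", "data": {"steps": [[-37, -33, 0, 0], [-37, -33, 0, 0], [-13, -13, 0, -3], [0, 0, 0, 0]]}}

```text
time: 2.0
tool_pos: [0.4744, 0.1224, 0.2067]
tool_rot: [0.004, 0.155, 0.988, 0.002]
contact_force: [0.6, 0.6, 0.2]
gripper_width: 0.7
```

```bash
python3 -c "
from h import *
togo(472.2,128.8,73,72.5)"
```

```text
t2.00 pos [474.4 122.4 206.7] yaw 72.16 tilt 0.456 togo [  5.    4.8 133.7] turn -0.34 F [0.6 0.6 0.2] T [0.05 0.03 0.02] w 0.700
```

Emit:
{"op": "step_arm", "data": {"steps": [[5, 4, 40, -0.3], [0, 0, 40, 0], [0, 0, 30, 0], [0, 0, 0, 0], [0, 0, 0, 0]]}}

```text
time: 2.5
tool_pos: [0.4732, 0.131, 0.0973]
tool_rot: [0.007, 0.154, 0.988, 0.003]
contact_force: [-0.5, 0.1, 0.1]
gripper_width: 0.703
```

```bash
python3 -c "
from h import *
togo(472.2,128.8,73,72.5)"
```

```text
t2.50 pos [473.2 131.   97.3] yaw 72.29 tilt 0.852 togo [ 0.5 -2.7 24.3] turn -0.21 F [-0.5  0.1  0.1] T [ 0.02  0.04 -0.  ] w 0.703
```

Emit:
{"op": "step_arm", "data": {"steps": [[0, -2, 12, -0.2], [0, 0, 10, 0], [0, 0, 2, 0], [0, 0, 0, 0]]}}

```text
time: 2.9
tool_pos: [0.476, 0.1306, 0.0767]
tool_rot: [0.011, 0.152, 0.988, 0.005]
contact_force: [-0.5, -0.2, -0.2]
gripper_width: 0.704
```

```bash
sed -i 's/"F",/"tz",np.round(np.degrees(M[:2,2]),2),"tz_tool",np.round(np.degrees(-M[2,:2]),2),"F",/' h.py; python3 -c "
from h import *
togo(472.2,128.8,73,72.5)"
```

```text
t2.90 pos [476.  130.6  76.7] yaw 72.57 tilt 1.327 togo [ 3.2 -2.9  3.6] turn 0.07 tz [1.28 0.35] tz_tool [ 1.12 -0.71] F [-0.5 -0.2 -0.2] T [ 0.02  0.04 -0.02] w 0.704
```

```bash
python3 -c "
from h import *
for i in range(2):
    grab_frame('scene'); togo(472.2,128.8,73,72.5)"
```

```text
t2.95 pos [476.1 130.6  76.9] yaw 72.57 tilt 1.337 togo [ 3.3 -2.9  3.8] turn 0.07 tz [1.29 0.35] tz_tool [ 1.13 -0.72] F [-0.8 -0.4 -0.2] T [0.05 0.01 0.03] w 0.699
t3.00 pos [476.2 130.6  77. ] yaw 72.57 tilt 1.348 togo [ 3.3 -2.9  3.9] turn 0.07 tz [1.3  0.35] tz_tool [ 1.14 -0.72] F [-0.4 -0.3 -0.8] T [-0.    0.03  0.  ] w 0.699
```

Emit:
{"op": "step_arm", "data": {"steps": [[4, -4, 4, 0]]}}

```text
time: 3.1
tool_pos: [0.4724, 0.1281, 0.074]
tool_rot: [0.012, 0.151, 0.988, 0.005]
contact_force: [0.9, 0.1, -0.1]
gripper_width: 0.702
```

Emit:
{"op": "step_arm", "data": {"steps": [[0, 0, 0, 0], [0, 0, 0, 0], [0, 0, 0, 0], [0, 0, 0, 0]], "claw": 0}}

```text
time: 3.5
tool_pos: [0.4717, 0.1277, 0.0739]
tool_rot: [0.012, 0.152, 0.988, 0.005]
contact_force: [1.0, 0.3, -0.3]
gripper_width: 0.197
```

```bash
python3 -c "
from h import *
togo(472.2,128.8,73,72.5)"
```

```text
t3.50 pos [471.7 127.7  73.9] yaw 72.55 tilt 1.477 togo [-0.2  1.2  0.9] turn 0.05 tz [1.43 0.37] tz_tool [ 1.25 -0.78] F [ 1.   0.3 -0.3] T [-0.03 -0.04 -0.03] w 0.197
```

Emit:
{"op": "step_arm", "data": {"steps": [[0, 0, 0, 0]]}}

```text
time: 3.6
tool_pos: [0.4717, 0.1277, 0.0739]
tool_rot: [0.012, 0.152, 0.988, 0.005]
contact_force: [0.5, 0.7, 0.2]
gripper_width: 0.203
```

Emit:
{"op": "step_arm", "data": {"steps": [[0, 0, -15, 0], [0, 0, -35, 0], [0, 0, -45, 0], [0, 0, -30, 0]]}}

```text
time: 4.0
tool_pos: [0.4635, 0.1263, 0.1976]
tool_rot: [0.004, 0.152, 0.988, 0.003]
contact_force: [1.4, 0.2, -1.0]
gripper_width: 0.201
```

```bash
python3 -c "
from h import *
im,P=cloud('scene')
np.savez('sc1',im=im,P=P)
cv2.imwrite('pics/s2.png',cv2.resize(im[120:380,230:530,::-1],None,fx=2.2,fy=2.2,interpolation=cv2.INTER_CUBIC))
togo(495.6,-134,195,80.5)"
```

```text
t4.05 pos [466.1 126.6 203.2] yaw 72.55 tilt 1.075 togo [-106.2 -239.9    7.2] turn -7.95 tz [1.03 0.32] tz_tool [ 0.88 -0.61] F [ 2.2 -0.4  2.1] T [ 0.02 -0.16 -0.  ] w 0.202
```

View pics/s2.png

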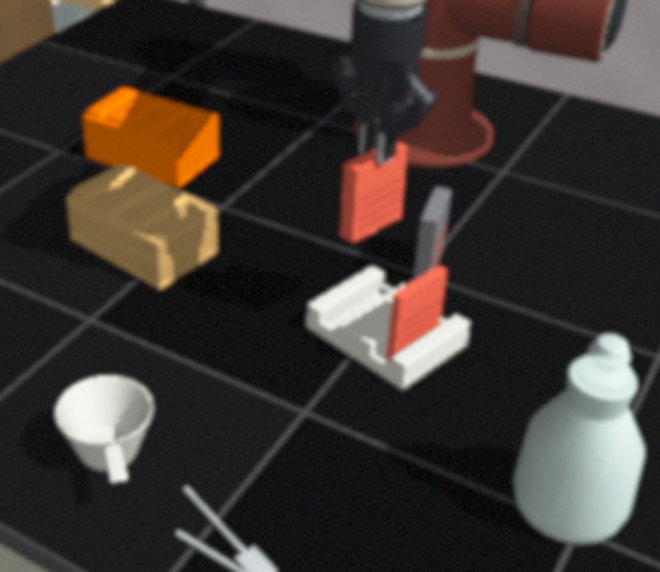

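The thick trivet is held upright at crop (375,195), and the other one still stands in the stand at (418,310). Now I carry it over the rack.

Emit:
{"op": "step_arm", "data": {"steps": [[-18, -40, 0, 0], [-18, -40, 0, 0], [-18, -40, 0, 0], [-18, -40, 0, 0], [-17, -40, 0, 0], [-8, -18, 0, -4], [-4, -10, 0, -3]]}}

```text
time: 4.75
tool_pos: [0.4984, -0.1278, 0.2112]
tool_rot: [0.015, 0.085, 0.996, 0.004]
contact_force: [0.2, 0.1, -1.3]
gripper_width: 0.198
```

```bash
python3 -c "
from h import *
grab_frame('scene');togo(495.6,-134,165,80.5)"
```

```text
t4.80 pos [ 498.6 -128.9  211.3] yaw 80.25 tilt 1.808 togo [ 3.5 -5.9 46.1] turn -0.25 tz [1.8  0.19] tz_tool [ 1.74 -0.5 ] F [-1.2 -1.5 -0.9] T [-0.06  0.03 -0.02] w 0.201
```

Emit:
{"op": "step_arm", "data": {"steps": [[4, -6, 25, -0.3], [0, 0, 22, 0]]}}

```text
time: 5.0
tool_pos: [0.4975, -0.1357, 0.168]
tool_rot: [0.019, 0.084, 0.996, 0.002]
contact_force: [-0.1, 0.6, -2.2]
gripper_width: 0.202
```

```bash
cat > chk.py <<'E'
from h import *
import sys
x,y,z,yd=map(float,sys.argv[1:5])
def run():
    grab_frame('scene'); im,P=cloud('scene'); togo(x,y,z,yd)
    s=state(); M=R.from_quat(np.roll(s["tool_rot"],-1)).as_matrix()
    Q=(P-s["tool_pos"])@M*1000   # tool frame, mm
    m=coral(im)&(abs(Q[...,0])<60)&(abs(Q[...,1])<30)&(Q[...,2]>-20)&(Q[...,2]<75)
    q=Q[m]; print(len(q),"p2/p98",np.round(np.percentile(q,[2,50,98],0),1).tolist())
    f=q[(abs(q[:,0])<30)]; f=f[abs(f[:,1]-np.median(f[:,1]))<4]
    A=np.c_[f[:,[0,2]],np.ones(len(f))]; c=np.linalg.lstsq(A,f[:,1],rcond=None)[0]
    print("face +y: y=%.3f x+%.3f z+%.2f"%tuple(c),"at z=55: %.2f"%(c[1]*55+c[2]))
    np.savez("chk",im=im,P=P); return im,P
im,P=run()
m=(P[...,2]>.066)&(P[...,2]<.081)&(P[...,0]>.4)&(P[...,0]<.62)&(P[...,1]<-.07)&(P[...,1]>-.33)&~coral(im)
print("rack",m.sum(),rect(P[m][:,:2]))
cv2.imwrite("pics/%s.png"%sys.argv[5],cv2.resize(im[150:300,220:420,::-1],None,fx=4,fy=4,interpolation=cv2.INTER_CUBIC))
E
python3 chk.py 495.6 -134 150 80.5 s3
```

```text
t5.10 pos [ 495.8 -134.2  165.2] yaw 80.42 tilt 1.925 togo [ 0.7  0.  15.2] turn -0.08 tz [1.91 0.19] tz_tool [ 1.86 -0.51] F [-0.4 -0.3 -2.4] T [-0.02  0.02 -0.04] w 0.200
676 p2/p98 [[-39.7, -5.1, -18.4], [-9.2, 10.7, 21.9], [37.8, 14.3, 64.1]]
face +y: y=-0.011 x+-0.004 z+11.08 at z=55: 10.87
rack 940 [array([ 485. , -186.9]), array([176.1, 113.9]), np.float64(81.1)]
```

View pics/s3.png

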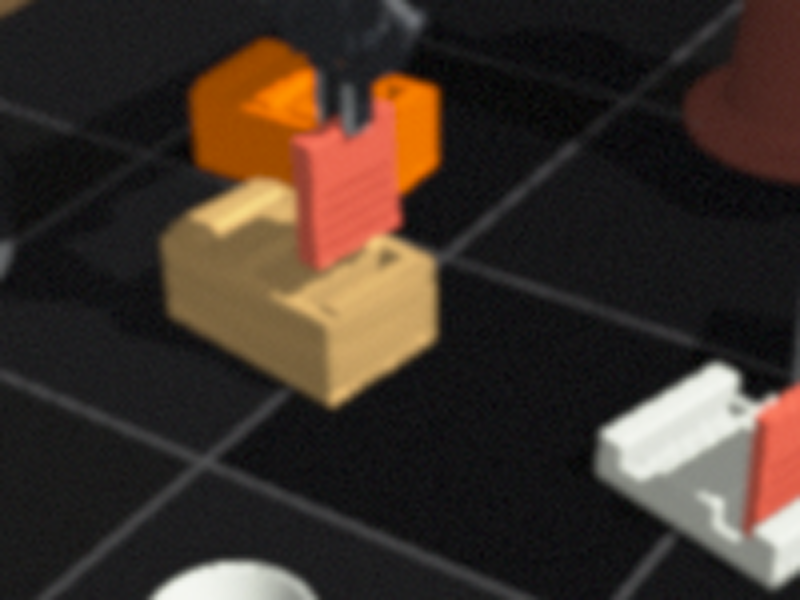

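The trivet is centred over the wide slot, and the camera and robot agree to about 1 mm. I descend past the lips, then feel for the stop.

Emit:
{"op": "step_arm", "data": {"steps": [[1, 0, 10, 0], [0, 0, 8, 0], [0, 0, 5, 0]]}}

```text
time: 5.4
tool_pos: [0.497, -0.1333, 0.144]
tool_rot: [0.018, 0.083, 0.996, 0.003]
contact_force: [-0.4, -0.1, -1.0]
gripper_width: 0.197
```

```bash
python3 -c "
from h import *
togo(495.6,-134.3,116,80.5)"
```

```text
t5.40 pos [ 497.  -133.3  144. ] yaw 80.46 tilt 2.139 togo [ 2.2 -1.5 27.9] turn -0.04 tz [2.14 0.11] tz_tool [ 2.09 -0.47] F [-0.4 -0.1 -1. ] T [ 0.04 -0.02  0.02] w 0.197
```

Emit:
{"op": "step_arm", "data": {"steps": [[2, -1, 4, 0], [1, 0, 4, 0], [0, 0, 4, 0]]}}

```text
time: 5.7
tool_pos: [0.4949, -0.1337, 0.1321]
tool_rot: [0.019, 0.083, 0.996, 0.002]
contact_force: [-0.2, -0.4, -1.5]
gripper_width: 0.201
```

```bash
python3 -c "
from h import *
togo(495.6,-134.3,116,80.5)"
```

```text
t5.70 pos [ 494.9 -133.7  132.1] yaw 80.50 tilt 2.236 togo [-0.2 -0.6 16.1] turn 0.00 tz [2.24 0.05] tz_tool [ 2.2  -0.42] F [-0.2 -0.4 -1.5] T [-0.07  0.04 -0.01] w 0.201
```

Emit:
{"op": "step_arm", "data": {"steps": [[0, -0.5, 4, 0], [0, 0, 4, 0], [0, 0, 4, 0]]}}

```text
time: 6.0
tool_pos: [0.4956, -0.1343, 0.1195]
tool_rot: [0.02, 0.083, 0.996, 0.002]
contact_force: [-0.2, 0.4, -1.2]
gripper_width: 0.198
```

```bash
python3 -c "
from h import *
togo(495.6,-134.3,113,80.5)"
```

```text
t6.00 pos [ 495.6 -134.3  119.5] yaw 80.49 tilt 2.283 togo [ 0.2 -0.   6.5] turn -0.01 tz [2.28 0.05] tz_tool [ 2.24 -0.42] F [-0.2  0.4 -1.2] T [-0.02  0.04 -0.05] w 0.198
```

Bottom edge now near z = 53, free of contact. I go on in 2 mm rows and watch the force.

Emit:
{"op": "step_arm", "data": {"steps": [[0, 0, 2, 0], [0, 0, 2, 0]]}}

```text
time: 6.2
tool_pos: [0.4955, -0.1342, 0.1146]
tool_rot: [0.019, 0.083, 0.996, 0.002]
contact_force: [0.2, 0.6, -1.0]
gripper_width: 0.197
```

Emit:
{"op": "step_arm", "data": {"steps": [[0, 0, 2, 0]]}}

```text
time: 6.3
tool_pos: [0.4955, -0.1342, 0.1124]
tool_rot: [0.019, 0.083, 0.996, 0.002]
contact_force: [0.3, 0.5, -0.8]
gripper_width: 0.203
```

Emit:
{"op": "step_arm", "data": {"steps": [[0, 0, 2, 0]]}}

```text
time: 6.4
tool_pos: [0.4957, -0.1342, 0.1102]
tool_rot: [0.019, 0.083, 0.996, 0.002]
contact_force: [0.1, -0.6, -2.3]
gripper_width: 0.2
```

Emit:
{"op": "step_arm", "data": {"steps": [[0, 0, 2, 0]]}}

```text
time: 6.5
tool_pos: [0.4958, -0.1342, 0.1082]
tool_rot: [0.019, 0.083, 0.996, 0.002]
contact_force: [1.4, 0.2, -1.4]
gripper_width: 0.199
```

Emit:
{"op": "step_arm", "data": {"steps": [[0, 0, 2.2, 0]]}}

```text
time: 6.6
tool_pos: [0.496, -0.1343, 0.1059]
tool_rot: [0.02, 0.083, 0.996, 0.002]
contact_force: [-0.9, 0.3, -1.4]
gripper_width: 0.2
```

Emit:
{"op": "step_arm", "data": {"steps": [[0, 0, 2.2, 0]]}}

```text
time: 6.7
tool_pos: [0.4962, -0.1343, 0.1036]
tool_rot: [0.02, 0.083, 0.996, 0.002]
contact_force: [-0.1, -0.3, -1.5]
gripper_width: 0.206
```

Emit:
{"op": "step_arm", "data": {"steps": [[0, 0, 2.2, 0]]}}

```text
time: 6.8
tool_pos: [0.4972, -0.1345, 0.1022]
tool_rot: [0.021, 0.083, 0.996, 0.002]
contact_force: [0.6, 0.8, 5.6]
gripper_width: 0.204
```

Emit:
{"op": "step_arm", "data": {"steps": [[0, 0, 1, 0]]}}

```text
time: 6.9
tool_pos: [0.498, -0.1347, 0.1023]
tool_rot: [0.022, 0.083, 0.996, 0.002]
contact_force: [-1.0, 1.5, 4.7]
gripper_width: 0.203
```

Emit:
{"op": "step_arm", "data": {"steps": [[1, 0, 2, 0]]}}

```text
time: 7.0
tool_pos: [0.4979, -0.1347, 0.1018]
tool_rot: [0.022, 0.083, 0.996, 0.002]
contact_force: [-1.5, 1.4, 8.6]
gripper_width: 0.199
```

Emit:
{"op": "step_arm", "data": {"steps": [[0.7, 0, 2, 0], [0.7, 0, 2, 0]]}}

```text
time: 7.2
tool_pos: [0.4985, -0.1349, 0.1017]
tool_rot: [0.024, 0.083, 0.996, 0.001]
contact_force: [-2.3, 1.3, 8.7]
gripper_width: 0.201
```

Emit:
{"op": "step_arm", "data": {"steps": [[1, 0, 2.1, 0], [1, 0, 2.1, 0], [1, 0, 2.1, 0], [1, 0, 2.1, 0]]}}

```text
time: 7.6
tool_pos: [0.4985, -0.135, 0.1017]
tool_rot: [0.028, 0.083, 0.996, 0.001]
contact_force: [-2.6, 1.9, 9.5]
gripper_width: 0.196
```

```bash
python3 -c "
from h import *
togo(495.6,-134.3,113,80.5)"
```

```text
t7.60 pos [ 498.5 -135.   101.7] yaw 80.52 tilt 3.195 togo [  2.3   0.3 -11.4] turn 0.02 tz [ 3.19 -0.16] tz_tool [ 3.17 -0.37] F [-2.6  1.9  9.5] T [0.38 0.47 0.02] w 0.196
```

Emit:
{"op": "step_arm", "data": {"steps": [[0, 0, 0, 0]]}}

```text
time: 7.7
tool_pos: [0.4986, -0.135, 0.1028]
tool_rot: [0.028, 0.083, 0.996, 0.001]
contact_force: [-0.6, 0.2, 1.2]
gripper_width: 0.201
```

Emit:
{"op": "step_arm", "data": {"steps": [[0, 0, 0, 0], [0, 0, 0, 0], [0, 0, 0, 0]], "claw": 60}}

```text
time: 8.0
tool_pos: [0.4985, -0.1352, 0.1025]
tool_rot: [0.028, 0.083, 0.996, 0.001]
contact_force: [-0.5, -0.2, 0.8]
gripper_width: 0.6
```

Emit:
{"op": "step_arm", "data": {"steps": [[0, 0, -10, 0], [0, 0, -30, 0], [0, 0, -45, 0], [0, 0, -40, 0]]}}

```text
time: 8.4
tool_pos: [0.4865, -0.1328, 0.2228]
tool_rot: [0.02, 0.083, 0.996, 0.004]
contact_force: [1.1, 0.2, -0.3]
gripper_width: 0.597
```

```bash
python3 -c "
from h import *
im,P=cloud('scene'); togo(493.8,204.7,220,75)
m=coral(im)&(P[...,2]>.07)&(P[...,0]<.6)&(P[...,1]<-.05)&(P[...,1]>-.25)
print(m.sum(),rect(P[m][:,:2]),np.nanpercentile(P[m][:,2],[2,98]))
cv2.imwrite('pics/s4.png',cv2.resize(im[150:300,220:420,::-1],None,fx=4,fy=4,interpolation=cv2.INTER_CUBIC))
"
```

```text
t8.45 pos [ 489.8 -134.2  231.3] yaw 80.53 tilt 2.927 togo [ 52.4 334.9  11.1] turn 5.53 tz [ 2.92 -0.08] tz_tool [ 2.9 -0.4] F [1.7 0.3 5. ] T [ 0.04 -0.04  0.01] w 0.596
3545 [array([276.3, -78.8]), array([131.2, 543.5]), np.float64(76.5)] [0.08215186 0.58447678]
```

View pics/s4.png

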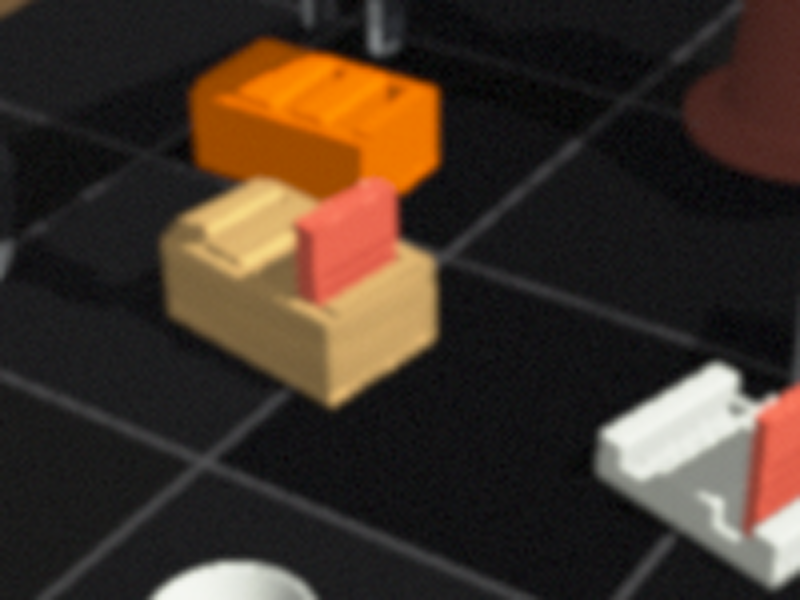

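The thick trivet stands upright in the wide slot at (345,240), and the gripper is clear at the top. Next is the thin one.

Emit:
{"op": "step_arm", "data": {"steps": [[7, 43, 0, 0], [7, 43, 0, 0], [7, 43, 0, 0], [7, 43, 0, 0], [7, 43, 0, 0], [7, 43, 0, 0], [6, 38, 0, 3], [3, 22, 0, 2.5]], "claw": 60}}

```text
time: 9.25
tool_pos: [0.4976, 0.195, 0.2407]
tool_rot: [0.035, 0.137, 0.99, 0.002]
contact_force: [1.4, -0.6, 0.6]
gripper_width: 0.603
```

```bash
python3 -c "
from h import *
im,P=cloud('top'); togo(493.8,204.7,73,75)"
```

```text
t9.30 pos [497.7 197.1 240.7] yaw 74.34 tilt 3.986 togo [ 17.1   3.6 167. ] turn -0.66 tz [ 3.98 -0.19] tz_tool [ 3.88 -0.9 ] F [-1.7  1.2  0.4] T [-0.    0.14  0.  ] w 0.596
```

Emit:
{"op": "step_arm", "data": {"steps": [[6, 2, 47, -0.4], [5, 1, 47, 0], [4, 1, 40, 0]]}}

```text
time: 9.6
tool_pos: [0.5009, 0.2083, 0.1136]
tool_rot: [0.044, 0.13, 0.99, 0.007]
contact_force: [0.6, 0.6, 0.0]
gripper_width: 0.601
```

```bash
python3 -c "
from h import *
im,P=cloud('top'); togo(493.8,204.7,74,75)"
```

```text
t9.65 pos [495.6 207.  105.1] yaw 75.03 tilt 4.388 togo [ 3.5 -3.2 30.9] turn 0.03 tz [ 4.38 -0.08] tz_tool [ 4.25 -1.06] F [-3.5 -1.2 -5.2] T [-0.01  0.14 -0.02] w 0.597
```

Emit:
{"op": "step_arm", "data": {"steps": [[2, -2, 25, 0]]}}

```text
time: 9.75
tool_pos: [0.4968, 0.2058, 0.0818]
tool_rot: [0.04, 0.13, 0.991, 0.005]
contact_force: [-0.2, -0.7, 0.1]
gripper_width: 0.599
```

```bash
python3 -c "
from h import *
im,P=cloud('top'); togo(493.8,204.7,74,75)"
```

```text
t9.80 pos [491.5 204.   74.3] yaw 75.03 tilt 3.905 togo [-2.   1.2  0.5] turn 0.03 tz [ 3.89 -0.23] tz_tool [ 3.82 -0.78] F [-3.7 -1.7 -5. ] T [-0.04  0.17  0.01] w 0.600
```

Emit:
{"op": "step_arm", "data": {"steps": [[-1, 1, 0, 0], [0, 0, 0, 0], [0, 0, 0, 0], [0, 0, 0, 0], [0, 0, 0, 0]], "claw": 0}}

```text
time: 10.3
tool_pos: [0.4963, 0.2046, 0.0811]
tool_rot: [0.037, 0.131, 0.991, 0.004]
contact_force: [-0.0, -0.1, 1.0]
gripper_width: 0.002
```

```bash
python3 -c "
from h import *
togo(493.8,204.7,74,75)"
```

```text
t10.30 pos [496.3 204.6  81.1] yaw 74.99 tilt 4.281 togo [ 2.9 -0.7  6.9] turn -0.01 tz [ 4.27 -0.16] tz_tool [ 4.17 -0.96] F [-0.  -0.1  1. ] T [-0.01  0.06 -0.01] w 0.002
```

```bash
python3 -c "
from h import *
im,P=cloud('scene'); a=im[190:320,340:480,::-1]
it,Pt=cloud('top'); b=it[215:345,170:310,::-1]
cv2.imwrite('pics/s5.png',cv2.resize(np.hstack([a,b]),None,fx=2.8,fy=2.8,interpolation=cv2.INTER_CUBIC))
for c,i,p in(('s',im,P),('t',it,Pt)):
    m=coral(i)&(p[...,0]>.38)&(p[...,0]<.62)&(abs(p[...,1]-.2)<.13)&(p[...,2]>.01)
    for k,C in blobs(m,15): print(c,k.sum(),C,np.round(np.nanpercentile(p[k],[2,50,98],0),3).tolist())
"
```

```text
s 3463 [437.07248051 134.71585331] [[0.382, 0.143, 0.315], [0.499, 0.209, 0.403], [0.524, 0.265, 0.456]]
s 268 [427.37686567 266.64552239] [[0.467, 0.191, 0.019], [0.526, 0.243, 0.082], [0.544, 0.267, 0.092]]
t 3500 [184.932 281.606] [[0.382, 0.127, 0.388], [0.451, 0.204, 0.425], [0.512, 0.26, 0.461]]
t 50 [222.48 265.82] [[0.475, 0.138, 0.023], [0.517, 0.192, 0.034], [0.53, 0.199, 0.391]]
```

View pics/s5.png

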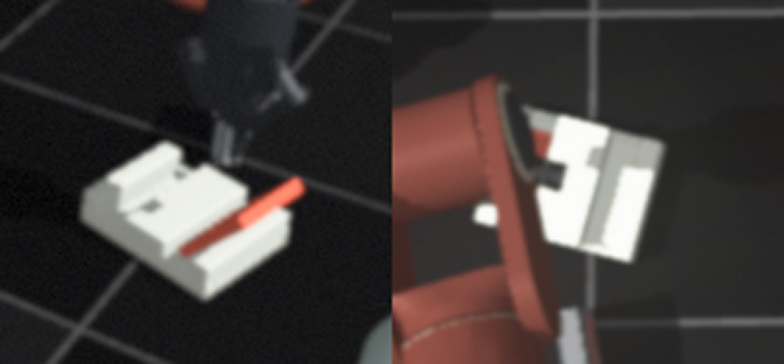

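The thin trivet slipped out of the closing jaws. It now leans about 45–50° over the +y wall of its channel (left half of the picture, (245,215)), and the fingers are shut and empty. I raise the arm and measure how it lies.

Emit:
{"op": "step_arm", "data": {"steps": [[0, 0, -20, 0], [0, 0, -30, 0], [0, 0, -30, 0], [0, 0, -8, 0], [0, 0, 0, 0], [0, 0, 0, 0]], "claw": 50}}

```text
time: 11.0
tool_pos: [0.4886, 0.2049, 0.1705]
tool_rot: [0.036, 0.131, 0.991, 0.003]
contact_force: [1.1, -0.5, -0.1]
gripper_width: 0.503
```

```bash
cat > lean.py <<'E'
from h import *
a=np.radians(75); ex=np.array([np.sin(a),-np.cos(a)]); ey=np.array([np.cos(a),np.sin(a)]); c0=np.array([.4835,.1674])
def tost(p): d=np.array(p)[...,:2]-c0; return np.stack([d@ex,d@ey,np.array(p)[...,2]],-1)*1000
def tow(xs,ys): return np.round((c0*1000+xs*ex+ys*ey),1)
if __name__=="__main__":
    togo(*tow(0,79),150,75)
    for c in("scene","top"):
        im,P=cloud(c); S=tost(P)
        m=coral(im)&(abs(S[...,0])<90)&(S[...,1]>0)&(S[...,1]<130)&(S[...,2]>8)&(S[...,2]<125)
        for b,C in blobs(m,15):
            q=S[b]; print(c,len(q),C.round(),"xs,ys,z 2/50/98",np.round(np.nanpercentile(q,[2,50,98],0),0).tolist())
            n=np.linalg.svd(q-q.mean(0),full_matrices=False)[2][2]; print("  normal",n.round(2))
    print(tow(0,79))
    togo(*tow(0,79),150,75)
E
python3 lean.py
```

```text
t11.00 pos [488.6 204.9 170.5] yaw 75.00 tilt 4.166 togo [-3.2 41.2 21.4] turn 0.00 tz [ 4.16 -0.17] tz_tool [ 4.06 -0.91] F [ 1.1 -0.5 -0.1] T [-0.    0.09 -0.03] w 0.503
scene 267 [427. 267.] xs,ys,z 2/50/98 [[-40.0, 36.0, 21.0], [21.0, 84.0, 82.0], [40.0, 95.0, 91.0]]
  normal [-0.02  0.75 -0.66]
top 130 [219. 265.] xs,ys,z 2/50/98 [[12.0, 31.0, 26.0], [26.0, 44.0, 42.0], [38.0, 61.0, 62.0]]
  normal [ 0.01 -0.77  0.63]
top 45 [217. 285.] xs,ys,z 2/50/98 [[-38.0, 31.0, 25.0], [-25.0, 37.0, 32.0], [-13.0, 44.0, 43.0]]
  normal [-0.09  0.84 -0.53]
[503.9 243.7]
t11.10 pos [488.1 204.7 169.5] yaw 74.99 tilt 4.065 togo [-3.8 41.5 20.5] turn -0.01 tz [ 4.06 -0.2 ] tz_tool [ 3.97 -0.86] F [-0.5 -0.6 -0.1] T [-0.04  0.02  0.03] w 0.500
```

The leaning plate matches the geometry: its bottom is against the channel's inner wall, its top edge at stand y ≈ 95 and z ≈ 91. I straddle the top edge with the jaws open, sweep toward −y so the +y finger tips it upright, then close.

Emit:
{"op": "step_arm", "data": {"steps": [[-1, 25, 5, 0], [-1, 15, 15, 0], [0, 0, 10, 0], [0, 0, 0, 0], [0, 0, 0, 0]], "claw": 55}}

```text
time: 11.6
tool_pos: [0.4995, 0.2414, 0.1323]
tool_rot: [0.031, 0.131, 0.991, 0.0]
contact_force: [0.0, -0.8, 0.1]
gripper_width: 0.55
```

```bash
python3 -c "
from lean import *
togo(*tow(0,79),68,75)"
```

```text
t11.60 pos [499.5 241.4 132.3] yaw 74.93 tilt 3.506 togo [ 0.3  2.8 64.5] turn -0.07 tz [ 3.47 -0.45] tz_tool [ 3.47 -0.47] F [ 0.  -0.8  0.1] T [-0.02  0.03 -0.03] w 0.550
```

Emit:
{"op": "step_arm", "data": {"steps": [[0, 2, 18, 0], [0, 1, 18, 0], [0, 0, 15, 0], [0, 0, 10, 0], [0, 0, 4, 0], [0, 0, 0, 0]]}}

```text
time: 12.2
tool_pos: [0.5055, 0.2416, 0.0671]
tool_rot: [0.032, 0.133, 0.991, 0.0]
contact_force: [0.2, 0.2, 0.2]
gripper_width: 0.551
```

```bash
python3 -c "
from lean import *
togo(*tow(0,79),68,75)"
```

```text
t12.20 pos [505.5 241.6  67.1] yaw 74.77 tilt 3.686 togo [ 2.   1.6 -1. ] turn -0.23 tz [ 3.66 -0.44] tz_tool [ 3.64 -0.54] F [0.2 0.2 0.2] T [-0.02  0.06  0.  ] w 0.551
```

Emit:
{"op": "step_arm", "data": {"steps": [[0.5, -6, 0, 0], [0.5, -6, 0, 0], [0.5, -6, 0, 0], [0, -6, 0, 0], [0, -6, 0, 0], [0, -6, 0, 0], [0, -5, 0, 0], [0, -3, 0, 0]]}}

```text
time: 13.0
tool_pos: [0.4932, 0.1961, 0.0699]
tool_rot: [0.035, 0.133, 0.991, 0.001]
contact_force: [-0.5, 0.4, -0.4]
gripper_width: 0.553
```

```bash
python3 -c "
from lean import *
im,P=cloud('scene');S=tost(P)
togo(*tow(0,31),70,75)
m=coral(im)&(abs(S[...,0])<90)&(S[...,1]>0)&(S[...,1]<130)&(S[...,2]>8)&(S[...,2]<125)
q=S[m]; print(len(q),np.round(np.nanpercentile(q,[2,50,98],0)).tolist(),np.linalg.svd(q-q.mean(0),full_matrices=False)[2][2].round(2))
cv2.imwrite('pics/s6.png',cv2.resize(im[190:320,340:480,::-1],None,fx=4,fy=4,interpolation=cv2.INTER_CUBIC))
"
```

```text
t13.05 pos [493.1 195.9  69.8] yaw 74.76 tilt 3.968 togo [ 1.9  0.9 -0.3] turn -0.24 tz [ 3.95 -0.39] tz_tool [ 3.91 -0.66] F [-0.3 -0.3 -0.5] T [-0.04  0.06  0.04] w 0.550
265 [[-40.0, 37.0, 20.0], [21.0, 83.0, 83.0], [40.0, 95.0, 91.0]] [-0.02  0.75 -0.66]
```

View pics/s6.png

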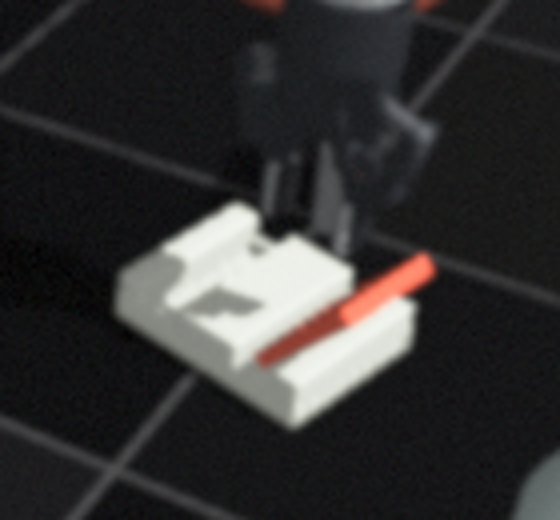

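```bash
python3 -c "
from lean import *
s=state();im,P=cloud('scene');S=tost(P);c=camera_params('scene');T=np.array(c['extrinsics']);K=np.array(c['mtx'])
M=R.from_quat(np.roll(s['tool_rot'],-1)).as_matrix()
for d in([0,0,0],[0,0,-.019],[0,.023,-.006],[0,-.023,-.006]):
    w=s['tool_pos']+M@np.array(d); p=T[:3,:3].T@(w-T[:3,3]); u=K@p/p[2]; print(d,w.round(3),u[:2].round())
for u,v in((425,250),(425,245),(424,240),(408,241),(408,235),(420,232)): print((u,v),S[v,u].round(0),P[v,u].round(3))
dd=((P-s['tool_pos'])@M)*1000
m=(abs(dd[...,0])<25)&(abs(dd[...,1])<60)&(dd[...,2]>-80)&(dd[...,2]<20)&~coral(im)
print('gripper pts tool frame, near tip',np.nanpercentile(dd[m],[1,50,99],0).round(0).tolist())
"
```

```text
[0, 0, 0] [0.493 0.196 0.07 ] [415. 257.]
[0, 0, -0.019] [0.492 0.196 0.089] [416. 250.]
[0, 0.023, -0.006] [0.499 0.218 0.076] [423. 259.]
[0, -0.023, -0.006] [0.487 0.174 0.076] [409. 251.]
(425, 250) [ 10.  61. 112.] [0.509 0.224 0.112]
(425, 245) [  6.  56. 123.] [0.504 0.22  0.123]
(424, 240) [-120.  -35.   27.] [0.359 0.165 0.027]
(408, 241) [  6.   5. 107.] [0.491 0.171 0.107]
(408, 235) [  5.   3. 124.] [0.489 0.169 0.124]
(420, 232) [-111.  -45.   53.] [0.365 0.153 0.053]
gripper pts tool frame, near tip [[-13.0, -46.0, -80.0], [-6.0, -21.0, -58.0], [13.0, 55.0, -30.0]]
```

```bash
python3 -c "
from lean import *
s=state();im,P=cloud('scene')
M=R.from_quat(np.roll(s['tool_rot'],-1)).as_matrix()
dd=((P-s['tool_pos'])@M)*1000
for u in(407,408,409,422,424,426): print(u,[(v,im[v,u].mean().round().astype(int).item(),dd[v,u].round().astype(int).tolist()) for v in range(236,262,3)])
s=np.load('chk.npz'); 
"
```

```text
407 [(236, 80, [-8, -29, -50]), (239, 78, [-10, -27, -43]), (242, 71, [-6, -28, -32]), (245, 25, [101, -104, 60]), (248, 39, [89, -94, 61]), (251, 193, [58, -70, 45]), (254, 232, [30, -48, 31]), (257, 236, [23, -42, 33]), (260, 237, [13, -34, 34])]
408 [(236, 72, [-7, -27, -51]), (239, 64, [-8, -25, -43]), (242, 51, [-6, -25, -34]), (245, 18, [103, -102, 60]), (248, 23, [99, -97, 66]), (251, 190, [62, -69, 46]), (254, 234, [32, -47, 31]), (257, 236, [24, -39, 33]), (260, 237, [13, -30, 32])]
409 [(236, 48, [-7, -24, -53]), (239, 41, [-6, -23, -44]), (242, 34, [-6, -22, -35]), (245, 19, [104, -99, 59]), (248, 22, [95, -91, 61]), (251, 195, [66, -69, 48]), (254, 236, [36, -46, 32]), (257, 236, [26, -38, 33]), (260, 237, [16, -29, 33])]
422 [(236, 82, [120, -72, 22]), (239, 83, [118, -69, 30]), (242, 83, [121, -69, 41]), (245, 81, [122, -68, 51]), (248, 62, [125, -69, 63]), (251, 46, [-9223372036854775808, -9223372036854775808, -9223372036854775808]), (254, 183, [63, -24, 32]), (257, 237, [48, -13, 29]), (260, 239, [40, -6, 31])]
424 [(236, 72, [122, -67, 20]), (239, 75, [123, -66, 30]), (242, 77, [125, -66, 41]), (245, 84, [-10, 25, -52]), (248, 93, [-9, 26, -44]), (251, 98, [-11, 29, -37]), (254, 121, [103, -45, 60]), (257, 234, [55, -12, 31]), (260, 233, [50, -7, 36])]
426 [(236, 42, [-10, 26, -79]), (239, 48, [-13, 30, -73]), (242, 89, [-7, 28, -61]), (245, 93, [-10, 31, -55]), (248, 106, [-6, 30, -44]), (251, 90, [-7, 32, -37]), (254, 66, [109, -43, 62]), (257, 213, [58, -7, 30]), (260, 211, [57, -6, 39])]<string>:6: RuntimeWarning: invalid value encountered in cast
```

The picture shows the gripper passed over the plate, which did not move. The depth data put the half-open fingertips about 30 mm behind the reported TCP, so my first grasp was too shallow. I go back, straddle about 30 mm lower and sweep again.

Emit:
{"op": "step_arm", "data": {"steps": [[0.5, 12, -3, 0], [0.5, 15, 0, 0], [0.5, 13, 0, 0], [0.5, 7, 0, 0], [0, 0, 0, 0], [0, 0, 0, 0]]}}

```text
time: 13.75
tool_pos: [0.5048, 0.2488, 0.0736]
tool_rot: [0.035, 0.131, 0.991, 0.002]
contact_force: [-0.3, -0.5, 0.8]
gripper_width: 0.553
```

```bash
python3 -c "
from lean import *
togo(*tow(0,79),42,75)"
```

```text
t13.75 pos [504.8 248.8  73.6] yaw 74.92 tilt 3.993 togo [ 1.7 -5.6 31.5] turn -0.08 tz [ 3.98 -0.31] tz_tool [ 3.92 -0.74] F [-0.3 -0.5  0.8] T [ 0.02  0.04 -0.  ] w 0.553
```

Emit:
{"op": "step_arm", "data": {"steps": [[1, -4, 2, 0], [0, 0, 10, 0], [0, 0, 10, 0], [0, 0, 8, 0], [0, 0, 3, 0], [0, 0, 0, 0]]}}

```text
time: 14.35
tool_pos: [0.5037, 0.243, 0.0359]
tool_rot: [0.033, 0.132, 0.991, 0.001]
contact_force: [-0.5, 0.2, 0.6]
gripper_width: 0.544
```

```bash
python3 -c "
from lean import *
togo(*tow(0,34),42,75)
im,P=cloud('scene')
cv2.imwrite('pics/s7.png',cv2.resize(im[190:320,340:480,::-1],None,fx=4,fy=4,interpolation=cv2.INTER_CUBIC))"
```

```text
t14.35 pos [503.7 243.   35.9] yaw 74.83 tilt 3.831 togo [ -0.7 -44.2  -6.5] turn -0.17 tz [ 3.81 -0.4 ] tz_tool [ 3.78 -0.61] F [-0.5  0.2  0.6] T [ 0.03  0.05 -0.05] w 0.544
```

View pics/s7.png

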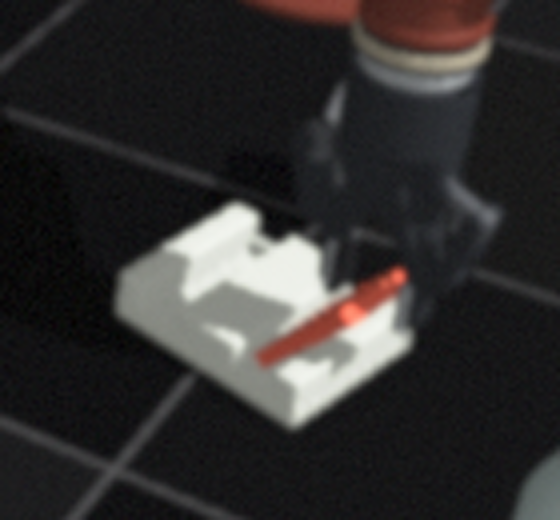

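The fingers now straddle the leaning plate, with the right finger at (420,300) outside its top edge. I sweep it upright.

Emit:
{"op": "step_arm", "data": {"steps": [[0, -6, 0, 0], [0, -6, -1, 0], [0, -6, -2, 0], [0, -6, -2, 0], [0, -6, -2, 0]]}}

```text
time: 14.9
tool_pos: [0.4965, 0.2131, 0.0454]
tool_rot: [0.035, 0.132, 0.991, 0.002]
contact_force: [0.1, 0.8, 0.7]
gripper_width: 0.553
```

Emit:
{"op": "step_arm", "data": {"steps": [[0, -5, -2, 0], [0, -4, -2, 0], [0, -3, -2, 0]]}}

```text
time: 15.2
tool_pos: [0.4923, 0.1995, 0.0519]
tool_rot: [0.035, 0.132, 0.991, 0.002]
contact_force: [0.6, -0.1, 0.2]
gripper_width: 0.554
```

```bash
cat > look.py <<'E'
from lean import *
im,P=cloud('scene');S=tost(P)
togo(*tow(0,31),58,75)
m=coral(im)&(abs(S[...,0])<90)&(S[...,1]>0)&(S[...,1]<130)&(S[...,2]>8)&(S[...,2]<125)
q=S[m]; print(len(q),np.round(np.nanpercentile(q,[2,50,98],0)).tolist(),np.linalg.svd(q-q.mean(0),full_matrices=False)[2][2].round(2))
E
python3 look.py
```

```text
t15.25 pos [492.5 199.3  52.2] yaw 74.81 tilt 4.083 togo [-0.  -2.1 -5.9] turn -0.19 tz [ 4.07 -0.33] tz_tool [ 4.01 -0.75] F [ 1.3 -0.6 -0.3] T [-0.07  0.05 -0.04] w 0.551
444 [[-37.0, 32.0, 13.0], [20.0, 46.0, 56.0], [40.0, 57.0, 104.0]] [ 0.07  0.98 -0.2 ]
```

Emit:
{"op": "step_arm", "data": {"steps": [[0, -2, -3, 0], [0, 0, 0, 0]]}}

```text
time: 15.45
tool_pos: [0.4916, 0.1971, 0.0554]
tool_rot: [0.036, 0.132, 0.991, 0.002]
contact_force: [0.6, -0.4, -0.1]
gripper_width: 0.55
```

Emit:
{"op": "step_arm", "data": {"steps": [[0, 0, 0, 0], [0, 0, 0, 0], [0, 0, 0, 0], [0, 0, 0, 0], [0, 0, 0, 0]], "claw": 0}}

```text
time: 15.95
tool_pos: [0.4918, 0.1974, 0.0556]
tool_rot: [0.036, 0.132, 0.991, 0.002]
contact_force: [1.2, -0.7, 0.9]
gripper_width: 0.127
```

```bash
python3 look.py
```

```text
t16.00 pos [491.8 197.4  55.6] yaw 74.85 tilt 4.089 togo [ 0.1 -0.2 -2.4] turn -0.15 tz [ 4.07 -0.35] tz_tool [ 4.02 -0.73] F [0.6 0.7 0.9] T [-0.08  0.02 -0.01] w 0.125
626 [[-39.0, 27.0, 13.0], [13.0, 37.0, 58.0], [40.0, 50.0, 105.0]] [-0.07 -1.   -0.  ]
```

The thin trivet is gripped (0.125, about 12 mm) and upright. I lift it high enough to pass over the standing thick one (top at about 131 mm).

Emit:
{"op": "step_arm", "data": {"steps": [[0, 0, -15, 0], [0, 0, -35, 0], [0, 0, -40, 0], [0, 0, -35, 0], [0, 0, -20, 0], [0, 0, -5, 0]]}}

```text
time: 16.6
tool_pos: [0.4777, 0.1985, 0.211]
tool_rot: [0.032, 0.132, 0.991, 0.002]
contact_force: [0.4, 0.1, -1.9]
gripper_width: 0.129
```

```bash
python3 -c "
from h import *
togo(486.5,-188.4,205,80.5)"
```

```text
t16.60 pos [477.7 198.5 211. ] yaw 74.84 tilt 3.726 togo [-109.3 -371.1    8.5] turn -5.66 tz [ 3.71 -0.3 ] tz_tool [ 3.66 -0.68] F [ 0.4  0.1 -1.9] T [0.05 0.01 0.02] w 0.129
```

Emit:
{"op": "step_arm", "data": {"steps": [[-12, -42, 0, 0], [-12, -42, 0, 0], [-12, -42, 0, 0], [-12, -42, 0, 0], [-12, -42, 0, 0], [-12, -42, 0, 0], [-12, -42, 0, -2], [-9, -30, 0, -2]]}}

```text
time: 17.4
tool_pos: [0.4814, -0.1453, 0.21]
tool_rot: [0.031, 0.09, 0.995, 0.002]
contact_force: [1.0, -0.0, -1.2]
gripper_width: 0.128
```

```bash
python3 -c "
from h import *
togo(486.5,-188.4,205,80.5)"
```

```text
t17.40 pos [ 481.4 -145.3  210. ] yaw 79.63 tilt 3.505 togo [-12.5 -41.5   5.4] turn -0.87 tz [ 3.5 -0.1] tz_tool [ 3.46 -0.53] F [ 1.  -0.  -1.2] T [ 0.01  0.06 -0.05] w 0.128
```

Emit:
{"op": "step_arm", "data": {"steps": [[-6, -18, 0, 0], [-4, -11, 0, -0.5], [-1, -5, 0, -0.3], [0, 0, 0, 0], [0, 0, 0, 0]]}}

```text
time: 17.9
tool_pos: [0.4826, -0.1851, 0.2056]
tool_rot: [0.026, 0.087, 0.996, 0.003]
contact_force: [-0.7, 1.0, -1.0]
gripper_width: 0.125
```

```bash
python3 -c "
from h import *
togo(486.5,-188.4,150,80.5)"
```

```text
t17.90 pos [ 482.6 -185.1  205.6] yaw 80.06 tilt 3.025 togo [-1.6 -3.2 55.7] turn -0.44 tz [3.02 0.09] tz_tool [ 2.96 -0.61] F [-0.7  1.  -1. ] T [ 0.02  0.07 -0.01] w 0.125
```

Emit:
{"op": "step_arm", "data": {"steps": [[-1, -3, 25, -0.4], [0, 0, 22, 0], [0, 0, 8, 0], [0, 0, 2, 0], [0, 0, 0, 0]]}}

```text
time: 18.4
tool_pos: [0.487, -0.1847, 0.1485]
tool_rot: [0.027, 0.081, 0.996, 0.003]
contact_force: [-0.2, -0.0, -1.3]
gripper_width: 0.128
```

```bash
sed -i 's/Q\[...,1\])<30/Q[...,1])<22/' chk.py; python3 chk.py 486.5 -188.4 135 80.5 s8
```

```text
t18.50 pos [ 487.4 -185.2  149.3] yaw 80.75 tilt 3.218 togo [ 1.2 -3.5 14.2] turn 0.25 tz [3.22 0.04] tz_tool [ 3.17 -0.56] F [ 0.3  0.6 -1.4] T [0.01 0.03 0.02] w 0.125
486 p2/p98 [[-38.4, -2.7, -18.7], [-4.8, 6.8, 13.4], [41.2, 11.0, 47.1]]
face +y: y=-0.003 x+-0.012 z+7.41 at z=55: 6.77
rack 722 [array([ 485.3, -186. ]), array([174.7, 112.9]), np.float64(80.4)]
```

View pics/s8.png

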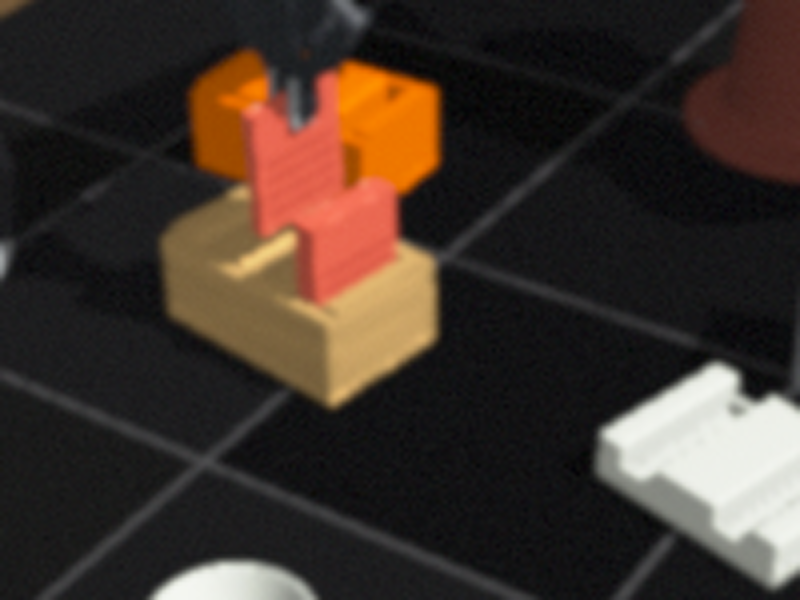

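Face offset again agrees to about 1 mm. Correcting about 4 mm across, then lowering.

Emit:
{"op": "step_arm", "data": {"steps": [[1, -4, 4, 0.2], [0.5, 0, 6, 0], [0, 0, 0, 0]]}}

```text
time: 18.8
tool_pos: [0.487, -0.1899, 0.141]
tool_rot: [0.03, 0.083, 0.996, 0.002]
contact_force: [-0.7, -0.2, -1.2]
gripper_width: 0.127
```

```bash
python3 -c "
from h import *
togo(486.5,-188.9,105,80.5)"
```

```text
t18.80 pos [ 487.  -189.9  141. ] yaw 80.54 tilt 3.428 togo [ 2.8  0.6 35.9] turn 0.04 tz [ 3.42 -0.09] tz_tool [ 3.39 -0.48] F [-0.7 -0.2 -1.2] T [ 0.01  0.1  -0.01] w 0.127
```

Emit:
{"op": "step_arm", "data": {"steps": [[0.5, 0.7, 5, 0], [0.5, 0, 5, 0], [0.3, 0, 4, 0], [0.3, 0, 4, 0], [0.3, 0, 3, 0]]}}

```text
time: 19.3
tool_pos: [0.4866, -0.1892, 0.1186]
tool_rot: [0.03, 0.083, 0.996, 0.002]
contact_force: [0.2, -1.2, -0.8]
gripper_width: 0.126
```

```bash
python3 -c "
from h import *
togo(486.5,-188.9,96,80.5)"
```

```text
t19.30 pos [ 486.6 -189.2  118.6] yaw 80.51 tilt 3.465 togo [ 1.5  0.1 22.5] turn 0.01 tz [ 3.46 -0.11] tz_tool [ 3.43 -0.47] F [ 0.2 -1.2 -0.8] T [-0.03  0.04 -0.01] w 0.126
```

Emit:
{"op": "step_arm", "data": {"steps": [[0.3, 0, 4, 0], [0.3, 0, 4, 0], [0.3, 0, 4, 0], [0.2, 0, 4, 0]]}}

```text
time: 19.7
tool_pos: [0.4865, -0.189, 0.1012]
tool_rot: [0.03, 0.083, 0.996, 0.002]
contact_force: [-0.3, 0.2, -1.1]
gripper_width: 0.123
```

Emit:
{"op": "step_arm", "data": {"steps": [[0.1, 0, 2, 0]]}}

```text
time: 19.8
tool_pos: [0.4863, -0.1888, 0.0985]
tool_rot: [0.03, 0.083, 0.996, 0.002]
contact_force: [0.8, -0.4, -2.6]
gripper_width: 0.126
```

Emit:
{"op": "step_arm", "data": {"steps": [[0.1, 0, 2, 0], [0.1, 0, 2, 0]]}}

```text
time: 20.0
tool_pos: [0.4864, -0.1888, 0.0942]
tool_rot: [0.03, 0.083, 0.996, 0.002]
contact_force: [0.2, 0.3, -0.6]
gripper_width: 0.122
```

Emit:
{"op": "step_arm", "data": {"steps": [[0.1, 0, 2, 0], [0.1, 0, 2, 0]]}}

```text
time: 20.2
tool_pos: [0.4867, -0.1889, 0.0901]
tool_rot: [0.03, 0.083, 0.996, 0.002]
contact_force: [-0.5, 0.2, -1.2]
gripper_width: 0.124
```

Emit:
{"op": "step_arm", "data": {"steps": [[0.1, 0, 2, 0], [0.1, 0, 2, 0]]}}

```text
time: 20.4
tool_pos: [0.4868, -0.1889, 0.0859]
tool_rot: [0.03, 0.083, 0.996, 0.002]
contact_force: [-0.5, 0.1, -0.9]
gripper_width: 0.123
```

Emit:
{"op": "step_arm", "data": {"steps": [[0.1, 0, 2, 0]]}}

```text
time: 20.5
tool_pos: [0.4869, -0.1889, 0.0838]
tool_rot: [0.03, 0.083, 0.996, 0.002]
contact_force: [1.3, 0.2, -1.6]
gripper_width: 0.122
```

Emit:
{"op": "step_arm", "data": {"steps": [[0.1, 0, 2, 0]]}}

```text
time: 20.6
tool_pos: [0.4869, -0.1889, 0.0816]
tool_rot: [0.03, 0.083, 0.996, 0.002]
contact_force: [-0.7, -0.5, -1.3]
gripper_width: 0.127
```

Emit:
{"op": "step_arm", "data": {"steps": [[0.1, 0, 2, 0]]}}

```text
time: 20.7
tool_pos: [0.4869, -0.1889, 0.0794]
tool_rot: [0.03, 0.083, 0.996, 0.002]
contact_force: [0.8, -0.3, -1.0]
gripper_width: 0.128
```

Emit:
{"op": "step_arm", "data": {"steps": [[0.1, 0, 2, 0]]}}

```text
time: 20.8
tool_pos: [0.4869, -0.1889, 0.0772]
tool_rot: [0.03, 0.083, 0.996, 0.002]
contact_force: [0.0, -0.2, -1.7]
gripper_width: 0.128
```

Emit:
{"op": "step_arm", "data": {"steps": [[0.1, 0, 2, 0]]}}

```text
time: 20.9
tool_pos: [0.487, -0.1889, 0.0752]
tool_rot: [0.03, 0.083, 0.996, 0.002]
contact_force: [-1.2, -0.8, 4.6]
gripper_width: 0.125
```

Contact. Now I press to about 10 N and hold.

Emit:
{"op": "step_arm", "data": {"steps": [[0.5, 0, 2.1, 0], [0.5, 0, 2.1, 0]]}}

```text
time: 21.1
tool_pos: [0.4872, -0.1892, 0.0742]
tool_rot: [0.031, 0.083, 0.996, 0.001]
contact_force: [-6.4, 3.4, 13.2]
gripper_width: 0.125
```

Emit:
{"op": "step_arm", "data": {"steps": [[0.7, 0, 1.5, 0]]}}

```text
time: 21.2
tool_pos: [0.4871, -0.1892, 0.0747]
tool_rot: [0.031, 0.083, 0.996, 0.002]
contact_force: [-4.3, 2.4, 8.3]
gripper_width: 0.123
```

Emit:
{"op": "step_arm", "data": {"steps": [[0.7, 0, 1.7, 0], [0.7, 0, 1.7, 0], [0.7, 0, 1.7, 0], [0.7, 0, 1.7, 0]]}}

```text
time: 21.6
tool_pos: [0.4869, -0.1891, 0.0747]
tool_rot: [0.032, 0.082, 0.996, 0.002]
contact_force: [-3.0, 1.2, 7.4]
gripper_width: 0.123
```

Emit:
{"op": "step_arm", "data": {"steps": [[0, 0, 0, 0]]}}

```text
time: 21.7
tool_pos: [0.4872, -0.1892, 0.0758]
tool_rot: [0.033, 0.082, 0.996, 0.002]
contact_force: [-0.8, 0.1, 0.4]
gripper_width: 0.118
```

```bash
python3 -c "
from h import *
togo(486.5,-188.9,73,80.5)"
```

```text
t21.70 pos [ 487.2 -189.2   75.8] yaw 80.58 tilt 3.745 togo [0.9 0.2 2.7] turn 0.08 tz [ 3.74 -0.12] tz_tool [ 3.71 -0.49] F [-0.8  0.1  0.4] T [0.08 0.24 0.05] w 0.118
```

Emit:
{"op": "step_arm", "data": {"steps": [[0.5, 0, 2, 0], [0.5, 0, 2, 0], [0.5, 0, 2, 0], [0.5, 0, 2, 0]]}}

```text
time: 22.1
tool_pos: [0.4879, -0.1897, 0.074]
tool_rot: [0.034, 0.082, 0.996, 0.001]
contact_force: [-6.4, 4.0, 12.8]
gripper_width: 0.124
```

Emit:
{"op": "step_arm", "data": {"steps": [[0, 0, 0, 0]]}}

```text
time: 22.2
tool_pos: [0.4879, -0.1897, 0.0752]
tool_rot: [0.034, 0.082, 0.996, 0.001]
contact_force: [-3.1, 0.8, 3.5]
gripper_width: 0.128
```

Emit:
{"op": "step_arm", "data": {"steps": [[0, 0, 0, 0], [0, 0, 0, 0], [0, 0, 0, 0]], "claw": 30}}

```text
time: 22.5
tool_pos: [0.4884, -0.19, 0.075]
tool_rot: [0.035, 0.082, 0.996, 0.001]
contact_force: [1.0, 0.2, 0.1]
gripper_width: 0.304
```

Pressed at about 13–14 N and released. Now a straight withdrawal and a final look.

Emit:
{"op": "step_arm", "data": {"steps": [[0, 0, -8, 0], [0, 0, -20, 0], [0, 0, -40, 0], [0, 0, -45, 0], [0, 0, -30, 0], [0, 0, -8, 0], [0, 0, 0, 0], [0, 0, 0, 0]]}}

```text
time: 23.3
tool_pos: [0.4756, -0.1884, 0.2281]
tool_rot: [0.032, 0.082, 0.996, 0.002]
contact_force: [-0.9, 0.8, -0.6]
gripper_width: 0.297
```

Run:
```python
from h import *
im,P=cloud('scene'); togo(486.5,-188.9,73,80.5)
cv2.imwrite('pics/s9.png',cv2.resize(im[150:300,220:420,::-1],None,fx=4,fy=4,interpolation=cv2.INTER_CUBIC))
a=np.radians(80.5); ex=np.array([np.sin(a),-np.cos(a)]); ey=np.array([np.cos(a),np.sin(a)])
d=P[...,:2]-np.array([.4865,-.1882]); S=np.stack([d@ex,d@ey,P[...,2]],-1)*1000
m=coral(im)&(abs(S[...,0])<60)&(abs(S[...,1])<90)&(S[...,2]>78)&(S[...,2]<150)
for b,C in blobs(m,30):
    q=S[b]; print(len(q),C.round(),np.nanpercentile(q,[2,50,98],0).round().tolist())
    t=q[q[:,2]>np.percentile(q[:,2],98)-5]; print(" top centre",((np.percentile(t,3,0)+np.percentile(t,97,0))/2).round(1))
```

```text
t23.35 pos [ 475.4 -188.3  227.5] yaw 80.60 tilt 3.608 togo [ -1.5  -0.4 154.9] turn 0.10 tz [3.61 0.  ] tz_tool [ 3.56 -0.59] F [-0.1 -0.7  1.1] T [0.05 0.04 0.  ] w 0.297
828 [301. 206.] [[-36.0, -3.0, 79.0], [11.0, 59.0, 110.0], [43.0, 69.0, 134.0]]
 top centre [  5.3  58.1 131.8]
```

View pics/s9.png

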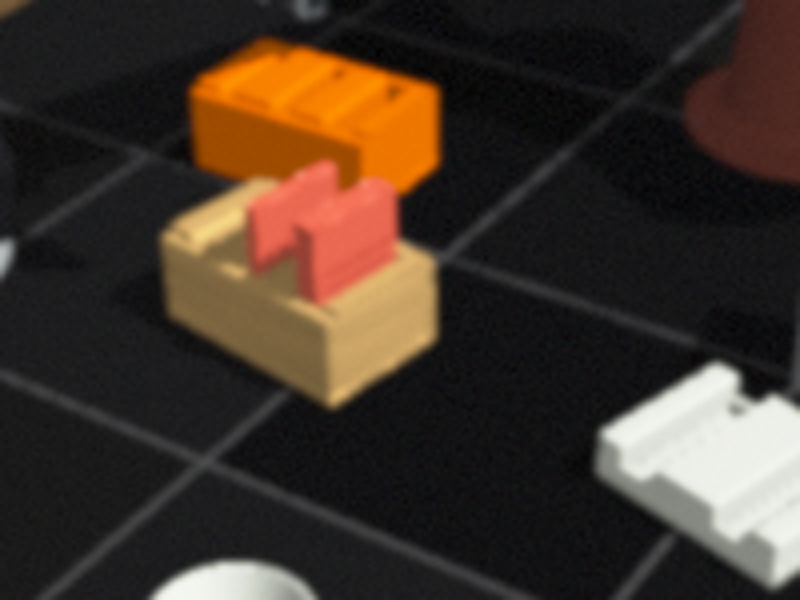

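Both trivets stand upright in the wide and middle slots, the narrow one is empty and the gripper is clear. Handing in.

```bash
python3 -c "
from plant import *
print(job_done()); print(state()['time'])"
```

```text
the job is handed in; nothing more can be done
None
the job is handed in; nothing more can be done
```

Both trivets stand upright in the wooden rack, the thick one in the widest slot and the thin one in the middle slot. The narrow slot is empty. I handed in with the clock at about 23 s of the 69 s. No verdict came back.

- **Thick trivet:** it met its stop with its lower edge about 39 mm below the rack top. I pressed at about 10–11 N for about 0.7 s, then let go.
- **Thin trivet, failed first grasp:** the first grasp missed because the fingertips sit well behind the reported tool point. The trivet tipped over against its channel wall in the stand. I swept it upright between the open jaws and gripped it about 25 mm lower.
- **Thin trivet, placing:** I pressed it twice, at about 8–14 N for 0.7 s and again for about 0.4 s at up to 14 N. The peak measured force was below the 25 N limit.
- **Last checks:**
  - The final picture shows both trivets upright and the gripper well clear.
  - The thick trivet's position measured about 3–5 mm along its slot and 3 mm across, within tolerance.
  - The thin one was not measured separately because the two merged in the image. At release, the tool was within about 2 mm of its slot centre.
  - I did not measure the kettle, carafe and basket again, but nothing came near them.
- **Tool tilt:** the tool drifted to about 3.6° off vertical along the plane of the trivets. They were let go standing on their stops, so this did not carry over visibly.

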